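# Load a cutter and its locking collar on the setting arbor

### The arm

A 6-joint arm with a two-finger parallel gripper is mounted at the origin on the work surface. World frame = base frame: x ahead of the robot, y to its left, z up, the work surface at z = 0. Lengths are in m, angles in degrees, forces in N, time in s.
With the tool pointing down it reaches from about 0.3 to 0.75 m from the base axis. Payload 8.5 kg.
Tool frame: the origin (TCP) lies between the finger pads; the fingertips stand 25 mm ahead of it and the grasp point (between the pads) lies 6 mm ahead of it; x points along the fingers, y is the direction in which the jaws open and shut, and the axes are right-handed (so a half turn about x gives the same grasp; the last joint's range is limited). The gripper opens to 85 mm and grips with 20 to 120 N. Pads are 22 mm wide; open, the fingers measure 114 mm over their backs; the gripper's body (76 mm by 85 mm) begins 54 mm behind the grasp point. The pads swing forward as they close: fully open they stand 13 mm farther back than shut.
Start: joints at [58.94, 21.807, 74.336, -0, 83.858, -12.336], TCP at [0.177, 0.521, 0.256] pointing down, gripper open.
Joint ranges: [-178.18, 178.18], [-50.72, 133.34], [12.68, 142.11], [-81.47, 261.47], [9.98, 163.14], [-165.26, 165.26]. Speed limits (degrees/s): [136.94, 136.94, 180, 180, 180, 180].

### API

Orientations are given as a 3x3 rotation matrix whose columns are the frame's x, y, z axes.
In Python, from rig import sensors, get_image, workorder gives the robot as it stands.
- The arm moves only by the tool arm_command, never from a script. Its argument "plan" is a list that holds one entry, the list of rows, each a list of 6 numbers: the shift along the tool's x, y, z in units of 25 mm (1.0 is 25 mm), then the turn, a rotation vector about the tool's x, y, z in units of 6 degrees (1.0 is 6 degrees). In form: [[[dx, dy, dz, ax, ay, az], ...]]. A call has 1 to 10 rows; each row is the pose to reach, as a shift and turn from the pose commanded when the call began, along the tool's axes at that moment; what a row does not reach only later rows make up. A row lasts 1/10 s, in which the tool goes at most 50 mm and 8.59 degrees, less where a joint would pass 70% of its speed; a pose out of reach is approached as far as the arm can. A call with a gripper value outside its range is refused whole. "jaw" is the closure, from 0 (fully open) to 1 (shut), set as the call begins (left out, the last holds). The fingers move at their own pace and stop on an object; "newtons" is the grip in N (left out, the last holds). Time passes only in rows, so rows that repeat a pose let the fingers close. It gives the time, the measured TCP pose, the force and the opening at its end, in the units of the state.
- sensors.observe(): the state, without advancing time (a new reading comes with each control period).
- get_image(name): name is "scene" or "top" or "wrist"; returns a dict with "img" (420x560x3 uint8, red, green, blue), "fx", "fy", "cx", "cy" (pixels), "dist" ([k1, k2, p1, p2, k3] as OpenCV has them; the pictures are not rectified), "T" (4x4, takes a point from camera to world coordinates). Camera axes: x right, y up, looking along -z (the intrinsics and any distortion apply to the point x, -y, -z); pixel columns grow to the right and rows downward; lengths in m; the calibration is good to about 2 mm. A picture is of the moment at which its call begins. There is no depth.
- workorder.close_job(): hands the job in, once; it reports no verdict.
The state is a dict: "time_s": time; "q": joint angles; "qvel": joint speeds; "joint_efforts": joint torques, N m; "position": TCP position; "tool_rot": TCP orientation; "ft_force": force on the tool from outside, world axes, zero at the start; "wrist_torque": the same for the moment, N m; "grip_width": finger opening in m.
Only numpy, scipy, OpenCV 4.12 (cv2) and the standard library are available. Lean on these libraries where they do the work, as an engineer would, in place of code of your own. Each camera call takes 0.05 s, during which the arm holds its last target. There are 200 camera calls.

### The job

Load the hubbed gear cutter on the upright arbor, turning it until its underside drops over the two drive dogs and it sits fully home on the drive plate. Then thread the flat wide collar down the same post and press it past the spring catches until it is fully home in the bottom of the cutter's recess. Leave the other pieces where they lie.

Things in the scene. Friction and masses are not known exactly. Their poses are not given: they have to be found in the camera images.
- arbor: Fixed setting arbor: grey base 130 x 130 x 20 mm, dark drive plate 78 mm across (top at 30 mm), upright steel post on the axis: 30 mm diameter up to 44 mm, chamfered to 24 mm at 46.5 mm, then 20 mm diameter up to 103 mm and a cone nose ending at 114 mm, 10 mm across. Heights from the table. Origin: on the axis at table level; z up. Its yaw does not tell where the dogs stand.
- arbor_seat (a point): On the post's axis at the drive plate's top, 30 mm above the table; a cutter fully home has its underside here. Two dogs stand on the plate, either side of the post: 5 mm high, 6 mm wide, 27 to 36 mm from the axis, at an angle that differs each time and that no reading gives: look or feel for it. The plate is stiff (0.5 N m); light rubbing does not turn it.
- catches (a point): On the post's axis, 64 mm above the table, level with the ridges of three dark spring catches set 120 degrees apart round the upper post. They taper from 53 to 75 mm height and stick out 3.5 mm here. The collar, let go on the post, stops on them with its underside about 69 mm up. Pressing it on takes 8 to 15 N, then about 5 N of drag all the way: it does not fall home.
- cutter: Gold-coloured gear cutter, 0.3 to 0.65 kg, 34 mm high, upright on the table. Toothed flange 79 mm across, from 0 to 18 mm height; above it a smooth hub 62 mm across (grip here, above the flange). Bore 32 mm. Eight lands underneath, 8 mm wide, 6 mm high, 25 to 37 mm from the axis, at 0, 45, 90.. degrees from its x axis. Origin: on the axis at the underside; z up.
- cutter_recess (a point): Centre of the floor of the cutter's round recess, 18 mm above its underside; the recess is 54 mm across and opens upward at the hub's rim, 34 mm up. The collar's underside rests here when home. The dogs fit between the lands with 7 degrees of play either way; on top of the dogs the cutter stands 5 mm too high. At most 45 degrees of turning lets it drop.
- collar: Steel-coloured flat ring, the wide one: 48 mm outside, 22 mm bore, 18 mm high, about 0.08 kg; either way up. Lies flat. Home, its underside is 48 mm and its top 66 mm above the table, 2 mm proud of the cutter's rim, so press it on its top face, evenly on both sides of the post, as with the tips of part-open fingers astride the post. Origin: on the axis at the underside.
- bush: Spare steel bush, narrow and tall: 34 mm diameter, 32 mm high, 16 mm bore. Not used; leave it. Origin: centre of underside.
- disc: Spare flat gold-coloured toothed disc, 74 mm over the teeth, 10 mm thick, without hub. Not used; leave it. Origin: centre of underside.
- hob_small: Gold-coloured hob standing upright, 46 mm diameter, 70 mm high. Leave it. Origin: centre of underside.
- wrench: Open-ended wrench 180 mm long lying on the table, near the robot. Leave it. Origin: at its middle.
There are look-alikes about, which are no part of the job. Leave any green or red look-alike of the collar alone.

How it is judged:
By the outcome, as a careful person would: the job done as asked, in the order asked, and still so for the second after the job is handed in, with the robot touching nothing.
It also fails if it takes over 58 s, if anything falls off the work surface, if the arm or the gripper's body presses on something with over 40 N, if the wrist force passes 120 N, or if a joint passes its speed limit or range.

## Working session

There is one attempt and no reset: what is moved stays moved. The work goes in short steps, Python scripts to look and compute and a tool call to move; the robot and the scene stay as the last step left them, time stands still between calls to the robot, and variables do not carry over. Pictures are saved under pics/ and viewed, about 8 in all and at most 12, crops included, and the job is handed in when it is done.

Besides the shell and the picture viewer there is one more tool, called after ">>>" as a command line: name --argument value ..., lists and objects as JSON in quotes. arm_command: Moves the arm, as the interface text tells. Its arguments: {"type":"object","properties":{"plan":{"type":"array","items":{"type":"array","items":{"type":"array","items":{"type":"number"}}}},"jaw":{"type":"number"},"newtons":{"type":"number"}},"required":["plan"]}

```bash
mkdir -p pics; ls; cat > h.py <<'E'
import numpy as np, cv2
from rig import sensors, get_image, workorder
def grab(n,f):
    d=get_image(n); cv2.imwrite(f'pics/{f}.png',cv2.cvtColor(d['img'],cv2.COLOR_RGB2BGR)); np.savez(f'pics/{f}.npz',**{k:np.array(v) for k,v in d.items()}); return d
def load(f): return np.load(f'pics/{f}.npz')
def K(d): return np.array([[d['fx'],0,d['cx']],[0,d['fy'],d['cy']],[0,0,1]],float)
def ray(d,uv):
    p=cv2.undistortPoints(np.array(uv,float).reshape(-1,1,2),K(d),np.array(d['dist'],float)).reshape(-1,2)
    v=np.c_[p[:,0],-p[:,1],-np.ones(len(p))]@np.array(d['T'])[:3,:3].T
    return np.array(d['T'])[:3,3],v
def plane(d,uv,z):
    o,v=ray(d,uv); return o+v*((z-o[2])/v[:,2])[:,None]
def proj(d,P):
    T=np.array(d['T']); c=(np.array(P,float).reshape(-1,3)-T[:3,3])@T[:3,:3]
    return cv2.projectPoints(c*[1,-1,-1],np.zeros(3),np.zeros(3),K(d),np.array(d['dist'],float))[0].reshape(-1,2)
def to_tool(dp):
    "world shift (m) -> tool units of 25 mm"
    return np.array(sensors.observe()['tool_rot']).T@np.array(dp)/0.025
E
python3 - <<'E'
from h import *
for n in('top','scene'):
    d=grab(n,n+'0'); print(n,d['fx'],d['cx'],d['cy'],d['dist'],np.round(d['T'],3).tolist())
s=sensors.observe(); print(s)
a=cv2.imread('pics/top0.png');b=cv2.imread('pics/scene0.png')
E
```

```text
pics
top 406.73309847321764 274.2547017821975 211.25251480756515 [-0.03218843  0.          0.          0.          0.        ] [[0.004, 0.982, -0.187, 0.328], [-1.0, 0.004, -0.0, 0.049], [0.0, 0.187, 0.982, 1.015], [0.0, 0.0, 0.0, 1.0]]
scene 501.07361474292077 277.9367909359457 208.56155702125284 [-0.0255481  0.         0.         0.         0.       ] [[-0.132, -0.837, 0.531, 1.045], [0.991, -0.105, 0.08, 0.114], [-0.011, 0.537, 0.843, 0.896], [0.0, 0.0, 0.0, 1.0]]
{'time_s': 0.1, 'q': array([ 5.89410690e+01,  2.18367562e+01,  7.43801999e+01, -1.35172745e-04,
        8.38592384e+01, -1.23372367e+01]), 'qvel': array([-0.109174  , -0.10041931, -0.25333925, -0.04371612, -0.01503739,
       -0.00245021]), 'joint_efforts': array([ 4.02330523e-03, -4.49217939e+01, -2.31658888e+01, -1.94737067e-04,
        3.61941624e-03, -6.61461755e-06]), 'position': array([0.17642274, 0.52068153, 0.25577825]), 'tool_rot': array([[-6.84083473e-04,  3.20970933e-01,  9.47088799e-01],
       [-1.14040473e-03,  9.47088154e-01, -3.20971538e-01],
       [-9.99999116e-01, -1.29963587e-03, -2.81850584e-04]]), 'ft_force': array([-0.28484877,  0.69197017, -0.89601171]), 'wrist_torque': array([-0.0394523 ,  0.01925161,  0.02179392]), 'grip_width': 0.0853256110103392}
```

View pics/top0.png

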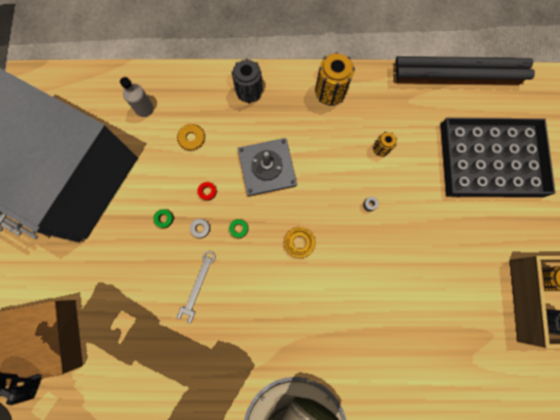

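View pics/scene0.png

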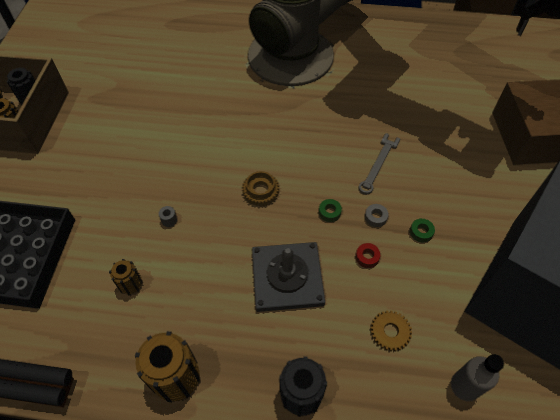

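Candidates in the top view: cutter (300,242), with the hubless disc (191,137) and the tall hob (385,144) as look-alikes. Collar is the steel ring (200,228), against greens (163,218) and (239,228), red (207,191) and the narrow bush (371,203). The arbor is at (267,166).

```bash
python3 - <<'E'
from h import *
t=load('top0'); s=load('scene0')
def blob(d,box,fn):
    x0,y0,x1,y1=box; im=d['img'][y0:y1,x0:x1]; hsv=cv2.cvtColor(im,cv2.COLOR_RGB2HSV)
    m=fn(hsv,im).astype(np.uint8)*255
    c=max(cv2.findContours(m,cv2.RETR_EXTERNAL,cv2.CHAIN_APPROX_NONE)[0],key=cv2.contourArea)
    e=cv2.fitEllipse(cv2.convexHull(c)); return np.array(e[0])+[x0,y0],e[1]
steel=lambda h,i:(h[...,1]<60)
gold=lambda h,i:(h[...,1]>185)
for n,d,b,f,z in(('collar',t,(188,216,213,241),steel,.012),('collar',s,(362,203,392,229),steel,.012),('cutter',t,(280,222,322,262),gold,.012),('cutter',s,(238,165,284,210),gold,.012),('base',t,(232,132,302,200),steel,.02),('base',s,(245,235,332,316),steel,.02)):
    c,e=blob(d,b,f); print(n,c.round(1),np.round(e,1),plane(d,[c],z)[0].round(4))
tiles=[]
for d,(cx,cy),r in((t,(267,166),34),(t,(300,242),26),(t,(200,228),26),(s,(288,272),40),(s,(261,188),26),(s,(376,215),26)):
    tiles.append(cv2.resize(d['img'][cy-r:cy+r,cx-r:cx+r],(260,260),interpolation=cv2.INTER_CUBIC))
cv2.imwrite('pics/crop1.png',np.vstack([np.hstack(tiles[:3]),np.hstack(tiles[3:])])[...,::-1])
E
```

```text
collar [199.5 227.9] [18.1 18.6] [0.4758 0.2359 0.012 ]
collar [376.6 213.7] [19.5 22.6] [0.4756 0.2347 0.012 ]
cutter [299.3 242. ] [30.3 30.5] [ 0.4417 -0.0126  0.012 ]Traceback (most recent call last):
  File "<stdin>", line 11, in <module>
  File "<stdin>", line 7, in blob
cv2.error: OpenCV(4.12.0) /io/opencv/modules/imgproc/src/shapedescr.cpp:361: error: (-201:Incorrect size of input array) There should be at least 5 points to fit the ellipse in function 'fitEllipseNoDirect'
```

```bash
python3 - <<'E'
from h import *
t=load('top0'); s=load('scene0')
for n,d,(x0,y0,x1,y1),z in(('base',t,(232,132,302,200),.02),('base',s,(245,235,332,316),.02)):
    h=cv2.cvtColor(d['img'][y0:y1,x0:x1],cv2.COLOR_RGB2HSV); m=(h[...,1]<70).astype(np.uint8)
    c=max(cv2.findContours(m,cv2.RETR_EXTERNAL,cv2.CHAIN_APPROX_NONE)[0],key=cv2.contourArea)
    r=cv2.minAreaRect(c); p=cv2.boxPoints(r)+[x0,y0]; P=plane(d,p,z); print(n,r,P[:,:2].round(3).tolist(),P.mean(0).round(4))
tiles=[]
for d,(cx,cy),r in((t,(267,166),34),(t,(300,242),26),(t,(200,228),26),(s,(288,272),40),(s,(261,188),26),(s,(376,215),26)):
    tiles.append(cv2.resize(d['img'][cy-r:cy+r,cx-r:cx+r],(260,260),interpolation=cv2.INTER_CUBIC))
cv2.imwrite('pics/crop1.png',np.vstack([np.hstack(tiles[:3]),np.hstack(tiles[3:])])[...,::-1])
E
```

```text
base ((34.85365295410156, 34.317073822021484), (48.610748291015625, 50.14729690551758), 77.90524291992188) [[0.683, 0.145], [0.712, 0.019], [0.585, -0.006], [0.558, 0.117]] [0.6345 0.069  0.02  ]
base ((42.60689926147461, 41.28276062011719), (64.44329833984375, 69.0938491821289), 85.2363510131836) [[0.59, -0.011], [0.56, 0.122], [0.693, 0.144], [0.72, 0.02]] [0.6407 0.0687 0.02  ]
```

View pics/crop1.png

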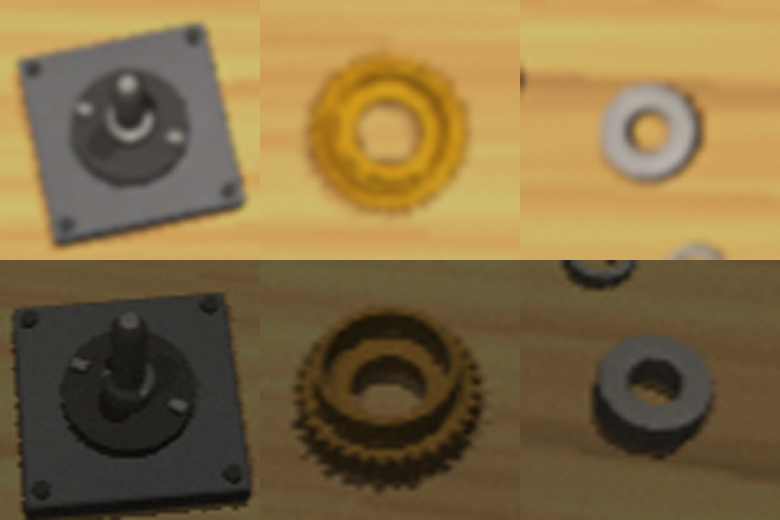

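The crops confirm the choice: a hubbed, recessed cutter and a wide flat steel ring. The two dogs show as bright spots at top px (255,160) and (279,168), and at scene px (273,264) and (303,277).

```bash
python3 - <<'E'
from h import *
t=load('top0'); s=load('scene0')
for d,p in((t,[[254.97,160.2],[278.8,167.6]]),(s,[[272.6,264],[302.8,276.6]])):
    P=plane(d,p,.035); v=P[1]-P[0]; print(P.mean(0).round(4),np.linalg.norm(v).round(4),np.degrees(np.arctan2(v[1],v[0])).round(1))
print(to_tool(np.array([.443,-.013,.25])-sensors.observe()['position']))
E
```

```text
[0.6354 0.0687 0.035 ] 0.0629 -107.7
[0.6377 0.0682 0.035 ] 0.0627 72.5
[  0.24817983 -16.79489596  16.95082186]
```

>>> arm_command --plan '[[[0,-1.4,1.4,0,0,0],[0,-2.8,2.8,0,0,0],[0,-4.2,4.2,0,0,0],[0,-5.6,5.6,0,0,0],[0,-7,7,0,0,0],[0,-8.4,8.4,0,0,0],[0,-9.8,9.8,0,0,0],[0,-11.2,11.2,0,0,0],[0,-12.6,12.6,0,0,0],[0.2,-14,14,0,0,0]]]'

```text
time_s: 1.1
position: [0.3962, 0.075, 0.2516]
tool_rot: [[0.001, 0.321, 0.947], [-0.0, 0.947, -0.321], [-1.0, 0.0, 0.001]]
ft_force: [0.7, 0.3, -0.1]
grip_width: 0.0852
```

>>> arm_command --plan '[[[0.2,-1.4,1.4,0,0,0],[0.6,-2.8,2.95,0,0,0],[1,-2.8,2.95,0,0,0],[1.4,-2.8,2.95,0,0,0],[1.4,-2.8,2.95,0,0,0]]]'

```text
time_s: 1.6
position: [0.4419, -0.0119, 0.215]
tool_rot: [[-0.003, 0.32, 0.947], [0.001, 0.947, -0.32], [-1.0, 0.0, -0.004]]
ft_force: [-0.4, -0.0, 0.6]
grip_width: 0.0856
```

```bash
python3 - <<'E'
from h import *
o=sensors.observe(); print(o['time_s'],o['position'],o['q'].round(1),o['tool_rot'].round(3).tolist())
d=grab('wrist','w1'); print(d['fx'],d['cx'],d['cy'],d['dist'],np.round(d['T'],3).tolist()); print(proj(d,[.443,-.013,.034]))
E
```

```text
1.6 [ 0.4418772  -0.01193232  0.21498627] [-17.   13.4  94.4   0.   72.4 -88.3] [[-0.003, 0.32, 0.947], [0.001, 0.947, -0.32], [-1.0, 0.0, -0.004]]
360.49145404674783 280.40818808465855 205.9126428065159 [-0.03893144  0.          0.          0.          0.        ] [[0.32, -0.912, -0.257, 0.375], [0.947, 0.308, 0.086, 0.009], [0.001, -0.271, 0.963, 0.332], [0.0, 0.0, 0.0, 1.0]]
[[281.49746557 191.33527479]]
```

View pics/w1.png

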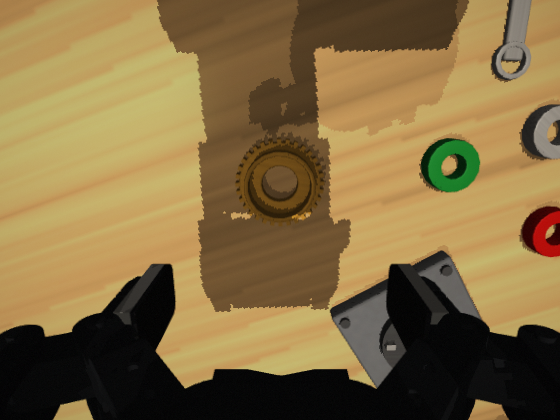

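The wrist view shows the cutter in the arm's own shadow. The hub is centred near (281,183) and the bore near (281,181). The dogs and base are at lower right.

```bash
python3 - <<'E'
from h import *
d=load('w1'); im=d['img']; hsv=cv2.cvtColor(im,cv2.COLOR_RGB2HSV); lab=cv2.cvtColor(im,cv2.COLOR_RGB2LAB)
for p in((281,153),(310,190),(281,181),(250,120),(220,180),(320,180)): print(p,hsv[p[1],p[0]],im[p[1],p[0]])
b=(slice(125,230),slice(228,335))
for th in(170,190,205):
    m=(hsv[b][...,1]>th).astype(np.uint8); m=cv2.morphologyEx(m,cv2.MORPH_OPEN,np.ones((3,3)))
    c=max(cv2.findContours(m,cv2.RETR_EXTERNAL,cv2.CHAIN_APPROX_NONE)[0],key=cv2.contourArea)
    e=cv2.fitEllipse(cv2.convexHull(c)); q=np.array(e[0])+[228,125]; print(th,q,e[1:],plane(d,[q],.012)[0].round(4))
print('bore(281,181)@18mm',plane(d,[[281,181]],.018),'rim(280.5,183)@34',plane(d,[[280.5,183]],.034))
E
```

```text
(281, 153) [ 18 199 100] [100  69  22]
(310, 190) [ 18 201  47] [47 32 10]
(281, 181) [ 16 143 107] [107  79  47]
(250, 120) [ 16 144  94] [94 69 41]
(220, 180) [ 16 141 114] [114  85  51]
(320, 180) [ 17 195  68] [68 46 16]
170 [279.22955704 181.77028656] ((87.45045471191406, 88.11149597167969), 90.53109741210938) [ 0.4389 -0.0137  0.012 ]
190 [279.24003601 181.79750443] ((86.12212371826172, 87.30302429199219), 90.0285415649414) [ 0.4389 -0.0137  0.012 ]Traceback (most recent call last):
  File "<stdin>", line 7, in <module>
ValueError: max() iterable argument is empty
```

>>> arm_command --plan '[[[1.4,-0.06,-0.06,0,0,0],[2.8,-0.06,-0.06,0,0,0],[4.2,-0.06,-0.06,0,0,0],[5.4,-0.06,-0.06,0,0,0],[6.2,-0.06,-0.06,0,0,0],[6.64,-0.06,-0.06,0,0,0],[6.64,-0.06,-0.06,0,0,0],[6.64,-0.06,-0.06,0,0,0]]]'

```text
time_s: 2.45
position: [0.4414, -0.0132, 0.0511]
tool_rot: [[0.001, 0.32, 0.948], [-0.0, 0.948, -0.32], [-1.0, 0.0, 0.001]]
ft_force: [0.7, 0.5, 0.7]
grip_width: 0.0856
```

```bash
python3 - <<'E'
from h import *
o=sensors.observe(); print(o['time_s'],o['position'],o['ft_force'])
d=grab('wrist','w2'); s=grab('scene','s2')
a=cv2.resize(s['img'][140:240,205:325],(480,400)); cv2.imwrite('pics/c2.png',np.hstack([a,cv2.resize(d['img'],(533,400))])[:,:,::-1][:,:800])
E
```

```text
2.45 [ 0.44138208 -0.01317976  0.05110095] [0.72439163 0.49250809 0.70948138]
```

View pics/c2.png

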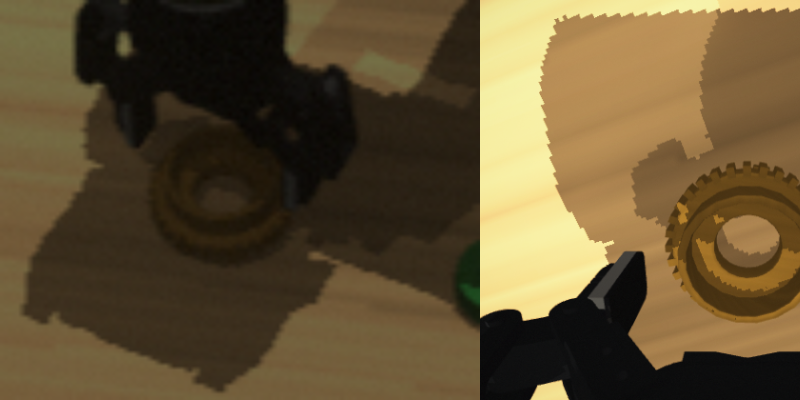

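```bash
python3 - <<'E'
from h import *
d=load('w2'); im=d['img']; hsv=cv2.cvtColor(im,cv2.COLOR_RGB2HSV)
m=((hsv[...,1]>175)&(hsv[...,2]>35)).astype(np.uint8); m=cv2.morphologyEx(m,cv2.MORPH_OPEN,np.ones((3,3)))
m[:150]=0;m[360:]=0;m[:,:170]=0;m[:,400:]=0
c=max(cv2.findContours(m,cv2.RETR_EXTERNAL,cv2.CHAIN_APPROX_NONE)[0],key=cv2.contourArea)
print(cv2.boundingRect(c))
for z in(.018,.034):
    P=plane(d,c.reshape(-1,2),z); (x,y),r=cv2.minEnclosingCircle(P[:,:2].astype(np.float32)); print(z,x,y,r)
# flange-top far edge (image top) and rim near edge (image bottom)
q=c.reshape(-1,2); top=q[q[:,1].argmin()]; bot=q[q[:,1].argmax()]; left=q[q[:,0].argmin()]; right=q[q[:,0].argmax()]
print(top,bot,left,right)
o=sensors.observe(); R=o['tool_rot'];p=o['position']
for n,u,z,r in(('top',top,.018,-.0395),('bot',bot,.034,.031)):
    P=plane(d,[u],z)[0]; print(n,((P-p)@R).round(4), 'centre tool z offset',((P-p)@R)[2]-r)
for u in(left,right): print(((plane(d,[u],.018)[0]-p)@R).round(4))
E
```

```text
(195, 170, 173, 169)
0.018 0.4396210014820099 -0.01339475903660059 0.04160388559103012
0.034 0.4326346218585968 -0.011058986186981201 0.037143439054489136
[277 170] [279 338] [195 245] [367 261]
top [ 0.0332 -0.0029 -0.0434] centre tool z offset -0.003885187161222381
bot [ 0.0174 -0.002   0.0276] centre tool z offset -0.0033521658381485235
[ 0.0333 -0.0397 -0.0094]
[ 0.0333  0.038  -0.0016]
```

>>> arm_command --plan '[[[0.16,-0.04,-0.14,0,0,0],[0.16,-0.04,-0.14,0,0,0],[0.16,-0.04,-0.14,0,0,0]]]'

```text
time_s: 2.85
position: [0.4374, -0.0137, 0.0465]
tool_rot: [[0.0, 0.321, 0.947], [-0.0, 0.947, -0.321], [-1.0, -0.0, 0.0]]
ft_force: [0.1, -0.2, 0.1]
grip_width: 0.0853
```

>>> arm_command --plan '[[[0,0,0,0,0,0],[0,0,0,0,0,0],[0,0,0,0,0,0],[0,0,0,0,0,0],[0,0,0,0,0,0],[0,0,0,0,0,0],[0,0,0,0,0,0]]]' --jaw 1 --newtons 60

```text
time_s: 3.55
position: [0.4377, -0.0137, 0.0473]
tool_rot: [[0.001, 0.322, 0.947], [-0.0, 0.947, -0.322], [-1.0, 0.0, 0.001]]
ft_force: [-4.3, 1.7, 16.7]
grip_width: 0.0592
```

>>> arm_command --plan '[[[-0.05,0,0,0,0,0],[-0.1,0,0,0,0,0],[-0.4,0,0,0,0,0],[-0.8,0,0,0,0,0],[-1.2,0,0,0,0,0],[-1.2,0,0,0,0,0],[-1.2,0,0,0,0,0]]]'

```text
time_s: 4.25
position: [0.4376, -0.0137, 0.0766]
tool_rot: [[0.001, 0.321, 0.947], [-0.0, 0.947, -0.321], [-1.0, 0.0, 0.001]]
ft_force: [-0.5, -0.0, -5.7]
grip_width: 0.0583
```

```bash
python3 - <<'E'
from h import *
o=sensors.observe(); print(o['time_s'],o['position'],o['ft_force'],o['wrist_torque'],o['grip_width'])
d=grab('wrist','w3'); s=grab('scene','s3')
a=cv2.resize(s['img'][130:230,205:315],(440,400)); cv2.imwrite('pics/c3.png',np.hstack([a,cv2.resize(d['img'][150:,170:390],(360,400))])[:,:,::-1][:,:800])
E
```

```text
4.25 [ 0.43755537 -0.01369141  0.0766309 ] [-0.51964428 -0.04596616 -5.70103652] [ 0.01142166  0.02783625 -0.01927223] 0.05825281345612762
```

View pics/c3.png

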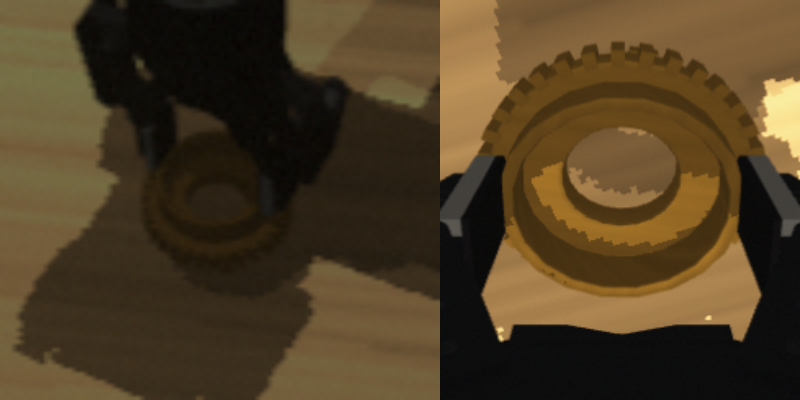

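The cutter is off the table (about 5.7 N) and held level on its hub. The bore is centred near (281,263) and the rim near (281,283).

```bash
python3 - <<'E'
from h import *
d=load('w3'); o=sensors.observe(); R=o['tool_rot'];p=o['position']
for u,z in(([281.2,263.4],.0473),([281.2,283.3],.0633)):
    P=plane(d,[u],z)[0]; print(P.round(4),((P-p)@R).round(4))
print(to_tool(np.array([.637,.0685,.18])-p),o['q'].round(1))
E
```

```text
[ 0.4354 -0.0144  0.0473] [ 0.0289 -0.0013 -0.0016]
[ 0.4366 -0.0148  0.0633] [ 0.0129 -0.0014 -0.0003]
[-4.15683036  5.67436556  6.50771316] [-17.4  24.9 106.4   0.   48.8 -88.6]
```

>>> arm_command --plan '[[[-1.6,0,0,0,0,0],[-3.2,0.6,0.7,0,0,0],[-4.2,1.4,1.6,0,0,0],[-4.2,2.4,2.75,0,0,0],[-4.2,3.4,3.9,0,0,0],[-4.2,4.4,5.05,0,0,0],[-4.2,5.2,5.97,0,0,0],[-4.2,5.67,6.5,0,0,0],[-4.2,5.67,6.5,0,0,0],[-4.2,5.67,6.5,0,0,0]]]'

```text
time_s: 5.35
position: [0.6363, 0.0684, 0.1801]
tool_rot: [[-0.003, 0.321, 0.947], [0.0, 0.947, -0.321], [-1.0, -0.001, -0.002]]
ft_force: [-0.8, -0.3, -4.1]
grip_width: 0.0585
```

```bash
python3 - <<'E'
from h import *
o=sensors.observe(); print(o['time_s'],o['position'],o['ft_force'],o['q'].round(1))
d=grab('wrist','w4'); s=grab('top','t4')
print(proj(s,[.637,.0685,.114]))
a=cv2.resize(s['img'][110:230,210:330],(400,400)); cv2.imwrite('pics/c4.png',np.hstack([a,cv2.resize(d['img'][150:,170:390],(360,400))])[:,:,::-1][:,:800])
E
```

```text
5.35 [0.63633975 0.0684307  0.18010628] [-0.75560443 -0.2667507  -4.05863421] [ -4.4  34.2  65.7  -0.   80.3 -75.7]
[[266.35138857 152.97775539]]
```

View pics/c4.png

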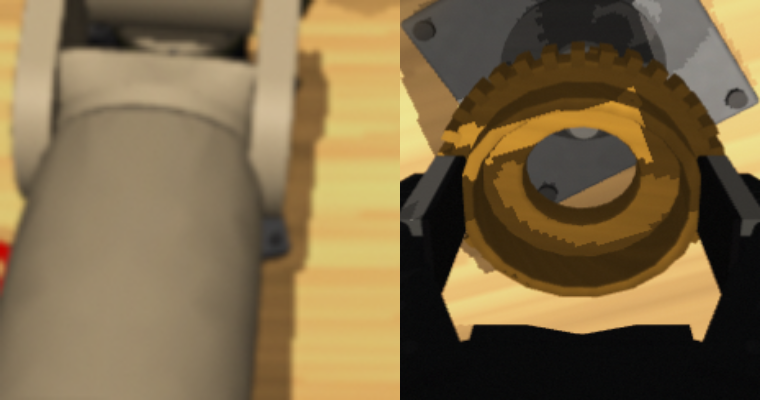

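```bash
python3 - <<'E'
from h import *
d=load('w4'); im=d['img']
u=proj(d,[[.637,.0685,.114],[.632,.0700,.114]]); print(u, 'crop', (u-[170,150])*[1.636,1.481]+[400,0])
E
python3 -c "
import cv2;a=cv2.imread('pics/w4.png')[200:290,220:340];cv2.imwrite('pics/c5.png',cv2.resize(a,(720,540),interpolation=cv2.INTER_CUBIC))"
```

```text
[[284.081507   238.93278186]
 [283.7736271  229.87002546]] crop [[586.63734545 131.70944994]
 [586.13365393 118.28750771]]
```

View pics/c5.png

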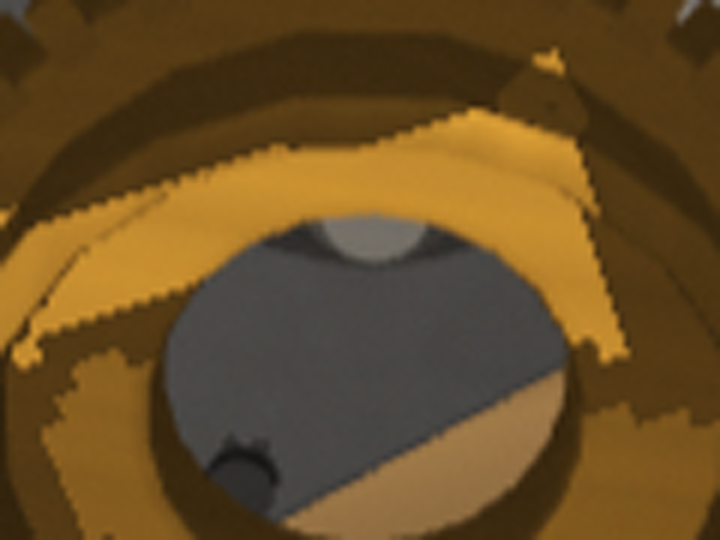

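The nose top is visible through the bore at px (282,235), within about 1 mm of the cutter's axis, so I'm going straight down.

>>> arm_command --plan '[[[0.6,0,0,0,0,0],[1.2,0,0,0,0,0],[1.8,0,0,0,0,0],[2.4,0,0,0,0,0],[2.9,0,0,0,0,0],[3.2,0,0,0,0,0],[3.2,0,0,0,0,0]]]'

```text
time_s: 6.15
position: [0.6361, 0.0684, 0.1003]
tool_rot: [[-0.003, 0.321, 0.947], [0.0, 0.947, -0.321], [-1.0, -0.001, -0.003]]
ft_force: [-1.6, 0.1, -5.9]
grip_width: 0.0583
```

>>> arm_command --plan '[[[0.15,0,0,0,0,0],[0.3,0,0,0,0,0],[0.4,0,0,0,0,0],[0.5,0,0,0,0,0],[0.6,0,0,0,0,0],[0.6,0,0,0,0,0]]]'

```text
time_s: 6.75
position: [0.6377, 0.0682, 0.087]
tool_rot: [[0.002, 0.321, 0.947], [-0.0, 0.947, -0.321], [-1.0, 0.0, 0.002]]
ft_force: [0.3, -1.4, 0.3]
grip_width: 0.0584
```

>>> arm_command --plan '[[[0.06,0,0,0,0,0],[0.12,0,0,0,0,0],[0.18,0,0,0,0,0],[0.18,0,0,0,0,0]]]'

```text
time_s: 7.15
position: [0.636, 0.0691, 0.0817]
tool_rot: [[-0.002, 0.321, 0.947], [0.001, 0.947, -0.321], [-1.0, 0.0, -0.002]]
ft_force: [-3.8, 4.3, 3.9]
grip_width: 0.0585
```

>>> arm_command --plan '[[[0.06,0,0,0.5,0,0],[0.06,0,0,1,0,0],[0.06,0,0,1.5,0,0],[0.06,0,0,2,0,0]]]'

```text
time_s: 7.55
position: [0.635, 0.0693, 0.079]
tool_rot: [[-0.006, 0.512, 0.859], [0.001, 0.859, -0.512], [-1.0, -0.002, -0.005]]
ft_force: [-5.0, 4.4, -0.9]
grip_width: 0.0584
```

```bash
python3 -c "
from h import *
o=sensors.observe();print(o['position'],o['ft_force'],o['wrist_torque'],o['q'])"
```

```text
[0.63503208 0.06931562 0.07903349] [-4.98089644  4.35074464 -0.91971393] [0.72203884 0.89865196 0.05459909] [-4.39027333e+00  3.99781557e+01  7.26708148e+01  5.96190675e-02
  6.76725915e+01 -6.36009794e+01]
```

>>> arm_command --plan '[[[0.04,0,-0.04,0,0,0],[0.08,0,-0.05,0,0,0],[0.12,0,-0.05,0,0,0],[0.12,0,-0.05,0,0,0]]]'

```text
time_s: 7.95
position: [0.6344, 0.0698, 0.0776]
tool_rot: [[-0.004, 0.51, 0.86], [0.001, 0.86, -0.51], [-1.0, -0.001, -0.003]]
ft_force: [-8.8, 4.0, 9.2]
grip_width: 0.0585
```

```bash
python3 -c "
from h import *
o=sensors.observe();print(o['position'],o['ft_force'],o['wrist_torque'])"
```

```text
[0.63437121 0.0697898  0.07760088] [-8.77104252  3.97369494  9.2181896 ] [ 0.63796185  1.39284886 -0.02370118]
```

>>> arm_command --plan '[[[0,0,-0.05,0.5,0,0],[0,0,-0.05,1,0,0],[0,0,-0.05,1.5,0,0],[0,0,-0.05,1.5,0,0]]]'

```text
time_s: 8.35
position: [0.6339, 0.0702, 0.0776]
tool_rot: [[-0.002, 0.639, 0.769], [0.0, 0.769, -0.639], [-1.0, -0.001, -0.002]]
ft_force: [-5.9, 2.0, 7.6]
grip_width: 0.0585
```

```bash
python3 -c "
from h import *
o=sensors.observe();print(o['position'],o['ft_force'],o['wrist_torque'])"
```

```text
[0.63391512 0.070182   0.07761591] [-5.85048887  2.00198459  7.57924357] [0.42858538 0.92602749 0.10523816]
```

Vertical position held and the lateral force is falling. I'll turn further to feel for the dogs.

>>> arm_command --plan '[[[0,0,-0.03,0.5,0,0],[0,0,-0.03,1,0,0],[0,0,-0.03,1.3,0,0],[0,0,-0.03,1.3,0,0]]]'

```text
time_s: 8.75
position: [0.6339, 0.0705, 0.0776]
tool_rot: [[-0.0, 0.737, 0.675], [0.0, 0.675, -0.737], [-1.0, -0.0, -0.0]]
ft_force: [-3.6, 1.7, 6.2]
grip_width: 0.0584
```

```bash
python3 -c "
from h import *
o=sensors.observe();print(o['position'],o['ft_force'],o['wrist_torque'])
d=grab('wrist','w6')
cv2.imwrite('pics/c6.png',cv2.resize(d['img'][150:360,150:410],(780,630))[:600,:,::-1])"
```

```text
[0.63385075 0.07049771 0.07763205] [-3.61656807  1.72580612  6.18083498] [0.31904507 0.45337297 0.26533208]
```

View pics/c6.png

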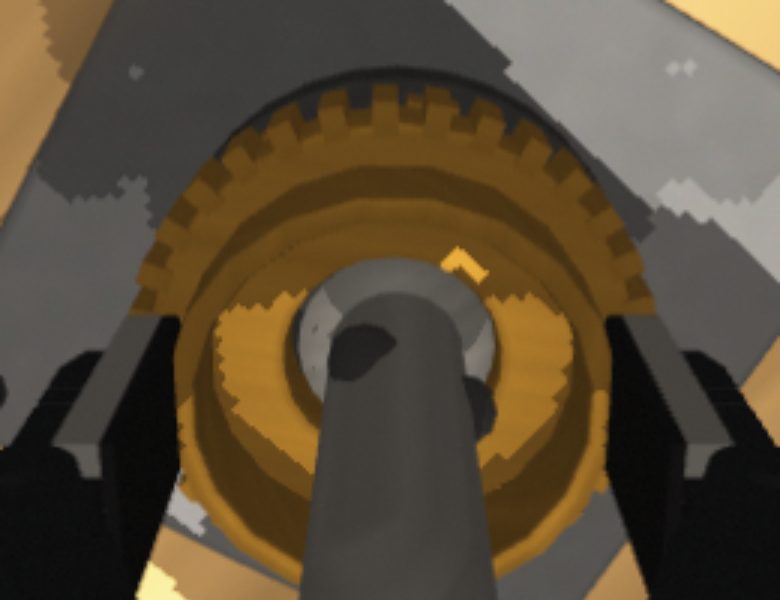

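The cutter is down round the base of the post. The torque is rising to 0.27 N m at constant height, and 0.0776 less 0.0473 gives an underside at about 30 mm, so the dogs are engaged. I'll back off the twist, release and rise.

>>> arm_command --plan '[[[0,0,0,-0.6,0,0],[0,0,0,-0.8,0,0],[0,0,0,-0.8,0,0]]]'

```text
time_s: 9.1
position: [0.6343, 0.0703, 0.0776]
tool_rot: [[0.001, 0.678, 0.735], [0.0, 0.735, -0.678], [-1.0, 0.0, 0.0]]
ft_force: [-1.2, 1.6, 5.3]
grip_width: 0.0582
```

>>> arm_command --plan '[[[0,0,0,0,0,0],[0,0,0,0,0,0],[0,0,0,0,0,0],[0,0,0,0,0,0],[0,0,0,0,0,0]]]' --jaw 0

```text
time_s: 9.6
position: [0.6342, 0.0701, 0.0772]
tool_rot: [[-0.0, 0.679, 0.735], [-0.0, 0.735, -0.679], [-1.0, -0.0, 0.0]]
ft_force: [0.0, 0.7, -0.4]
grip_width: 0.0854
```

>>> arm_command --plan '[[[-0.5,0,0,0,0,0],[-1.5,0,0,0,0,0],[-3,0,0,0,0,0],[-4.5,0,0,0,0,0],[-5.5,0,0,0,0,0],[-5.5,0,0,0,0,0]]]'

```text
time_s: 10.2
position: [0.6353, 0.0701, 0.2201]
tool_rot: [[0.009, 0.678, 0.735], [-0.001, 0.735, -0.678], [-1.0, 0.005, 0.007]]
ft_force: [-0.1, -1.1, 0.3]
grip_width: 0.0857
```

```bash
python3 - <<'E'
from h import *
o=sensors.observe(); p=o['position'];print(o['time_s'],p,o['ft_force'],o['q'].round(1))
d=grab('wrist','w7'); s=grab('scene','s7')
for r,z in((.031,.064),(.0,.114),(.0,.103)): print(z,proj(d,[.635,.0697,z]),proj(s,[.635,.0697,z]))
a=cv2.resize(s['img'][215:325,230:350],(436,400)); b=cv2.resize(d['img'][100:400,100:460],(480,400))[:,60:424]
cv2.imwrite('pics/c7.png',np.hstack([a,b])[:,:,::-1])
print('to collar above',to_tool(np.array([.474,.235,.2])-p))
E
```

```text
10.2 [0.6353217  0.07012227 0.22006273] [-0.10517412 -1.0777004   0.29505005] [ -4.3  32.1  62.8  -0.   84.6 -51.6]
0.064 [[280.83414085 194.21258247]] [[288.62916164 262.19771897]]
0.114 [[281.37073917 213.47776458]] [[288.81807699 249.50110544]]
0.103 [[281.23460558 208.58966968]] [[288.77500785 252.39793098]]
to collar above [ 0.79581936  0.46653301 -9.21563957]
```

View pics/c7.png

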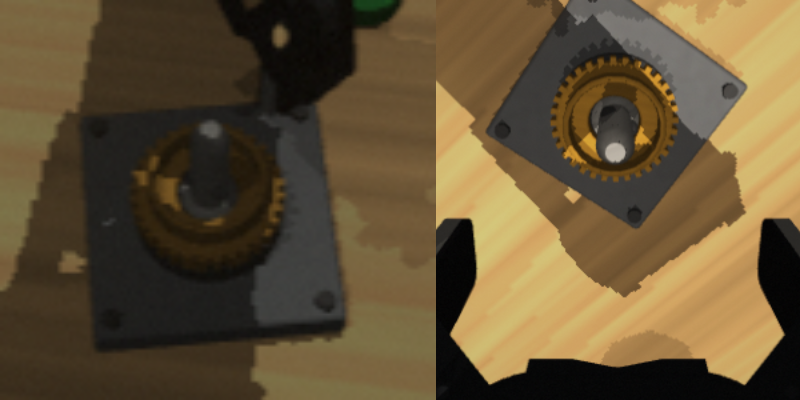

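The cutter sits level over the plate in both tiles, and the nose at px (279,214) puts the axis near (0.634, 0.069). The collar is next.

>>> arm_command --plan '[[[0,0,-1.5,-0.5,0,0],[0,0,-3.2,-1,0,0],[0,0.1,-5,-1.5,0,0],[0,0.2,-6.8,-2,0,0],[0,0.4,-8.4,-2,0,0],[0.8,0.47,-9.2,-2,0,0],[0.8,0.47,-9.2,-2,0,0],[0.8,0.47,-9.2,-2,0,0]]]'

```text
time_s: 11.1
position: [0.4732, 0.2346, 0.1943]
tool_rot: [[-0.002, 0.51, 0.86], [-0.001, 0.86, -0.51], [-1.0, -0.001, -0.001]]
ft_force: [-1.0, -0.4, -0.2]
grip_width: 0.085
```

```bash
python3 - <<'E'
from h import *
o=sensors.observe(); p=o['position'];R=o['tool_rot'];print(o['time_s'],p,o['q'].round(1),R.round(3)[:2].tolist())
d=grab('wrist','w8'); im=d['img']; hsv=cv2.cvtColor(im,cv2.COLOR_RGB2HSV)
u=proj(d,[.475,.2355,.012])[0]; print(u)
m=((hsv[...,1]<60)).astype(np.uint8); x,y=u.astype(int); w=np.zeros_like(m); cv2.circle(w,(x,y),48,1,-1); m&=w
c=max(cv2.findContours(m,cv2.RETR_EXTERNAL,cv2.CHAIN_APPROX_NONE)[0],key=cv2.contourArea)
e=cv2.fitEllipse(cv2.convexHull(c)); print(e, plane(d,[e[0]],.013)[0],((plane(d,[e[0]],.013)[0]-p)@R)/.025)
v=im.copy(); cv2.drawContours(v,[c],-1,(255,0,255),1)
cv2.imwrite('pics/c8.png',v[:,:,::-1])
E
```

```text
11.1 [0.47317445 0.23461737 0.19429203] [ 13.5  22.8  83.7  -0.   73.6 -45.8] [[-0.002, 0.51, 0.86], [-0.001, 0.86, -0.51]]
[284.65837405 189.74426079]
((283.43353271484375, 188.77255249023438), (55.35433578491211, 55.93882751464844), 171.0458221435547) [0.47352975 0.23514568 0.013     ] [7.25163163 0.03582806 0.00911552]
```

View pics/c8.png

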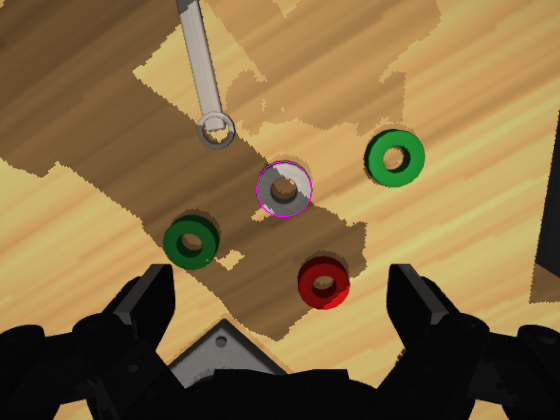

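The masked steel ring (outlined at (283,189)) is the wide collar. The greens at (394,157) and (190,242) and the red at (323,283) are clear of the jaws.

>>> arm_command --plan '[[[1.4,0.03,0,0,0,0],[2.8,0.03,0,0,0,0],[4.2,0.03,0,0,0,0],[5.4,0.03,0,0,0,0],[6.1,0.03,0,0,0,0],[6.33,0.03,0,0,0,0],[6.33,0.03,0,0,0,0]]]'

```text
time_s: 11.85
position: [0.4743, 0.2348, 0.0364]
tool_rot: [[-0.0, 0.512, 0.859], [-0.0, 0.859, -0.512], [-1.0, -0.0, -0.0]]
ft_force: [-0.4, 0.6, 0.4]
grip_width: 0.0851
```

```bash
python3 - <<'E'
from h import *
o=sensors.observe(); p=o['position'];R=o['tool_rot'];print(o['time_s'],p,o['ft_force'])
d=grab('wrist','w9'); im=d['img']; hsv=cv2.cvtColor(im,cv2.COLOR_RGB2HSV)
u=proj(d,[.4735,.235,.018])[0]; print(u)
m=((hsv[...,1]<60)&(hsv[...,2]>60)).astype(np.uint8); x,y=u.astype(int); w=np.zeros_like(m); cv2.circle(w,(x,y),85,1,-1); m&=w
c=max(cv2.findContours(m,cv2.RETR_EXTERNAL,cv2.CHAIN_APPROX_NONE)[0],key=cv2.contourArea)
print(cv2.boundingRect(c))
P=plane(d,c.reshape(-1,2),.018); q=(P-p)@R; print(q.min(0)*1e3,q.max(0)*1e3)
E
```

```text
11.85 [0.47432873 0.23483081 0.03641274] [-0.43249833  0.5922578   0.43093469]
[284.028715   276.20086652]
(229, 222, 112, 103)
[ 18.40348411 -23.21680522 -24.49476286] [18.42273217 22.97852909 22.12240995]
```

>>> arm_command --plan '[[[0,0,-0.05,0,0,0],[0,0,-0.05,0,0,0],[0,0,-0.05,0,0,0],[0,0,-0.05,0,0,0],[0,0,-0.05,0,0,0],[0,0,-0.05,0,0,0],[0,0,-0.05,0,0,0]]]' --jaw 1 --newtons 40

```text
time_s: 12.6
position: [0.4728, 0.2362, 0.0379]
tool_rot: [[0.002, 0.511, 0.86], [0.0, 0.86, -0.511], [-1.0, 0.001, 0.001]]
ft_force: [-1.5, -0.5, 10.0]
grip_width: 0.044
```

>>> arm_command --plan '[[[0,0,0,0,0,0],[-0.4,0,0,0,0,0],[-1.4,0,0,0,0,0],[-2.8,0,0,0,0,0],[-4.2,0,0,0,0,0],[-5.6,0,0,0,0,0],[-5.6,0,0,0,0,0]]]'

```text
time_s: 13.3
position: [0.474, 0.2366, 0.1816]
tool_rot: [[0.009, 0.511, 0.86], [0.002, 0.86, -0.511], [-1.0, 0.006, 0.007]]
ft_force: [0.4, -0.1, -0.7]
grip_width: 0.0445
```

```bash
python3 - <<'E'
from h import *
o=sensors.observe(); p=o['position'];R=o['tool_rot'];print(o['time_s'],p,o['ft_force'],o['grip_width'],o['q'].round(1))
d=grab('wrist','w10'); im=d['img']; hsv=cv2.cvtColor(im,cv2.COLOR_RGB2HSV)
zt=p[2]-.036+.018
u=proj(d,p-[0,0,.018])[0]; print(u)
b=im[int(u[1])-70:int(u[1])+70,int(u[0])-100:int(u[0])+100]; cv2.imwrite('pics/c10.png',cv2.resize(b,(800,560))[:,:,::-1])
print(to_tool(np.array([.6342,.0695,.175])-p))
E
```

```text
13.3 [0.47402315 0.23664261 0.18156368] [ 0.36963176 -0.12295574 -0.66623089] 0.04445127468100436 [ 13.7  23.5  84.9   0.   71.  -45.6]
[284.39572365 278.13916078]
[ 0.28456694 -2.47692522  8.92199744]
```

View pics/c10.png

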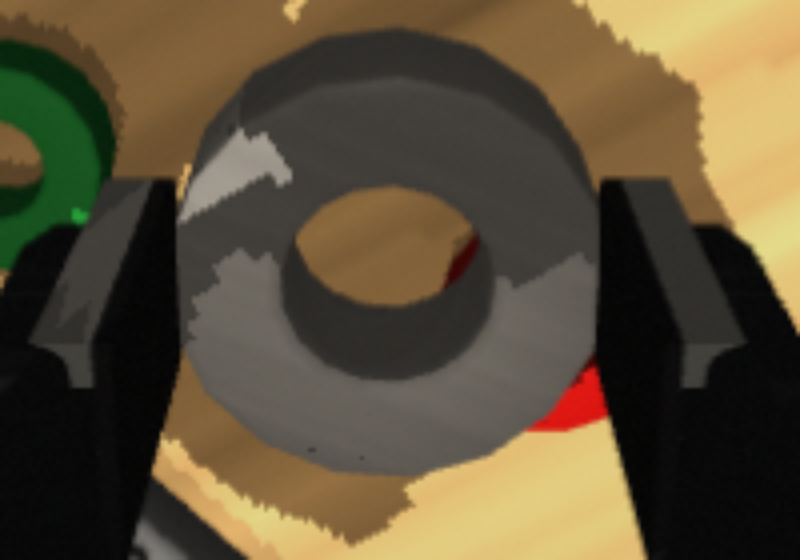

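The collar is held square with both pads on its rim and the bore clear. I've now used all twelve views, so the rest relies on numbers. Moving over the post.

>>> arm_command --plan '[[[0,-0.4,1.4,0,0,0],[0,-0.8,2.9,0,0,0],[0,-1.2,4.4,0,0,0],[0,-1.6,5.9,0,0,0],[0,-2.0,7.4,0,0,0],[0,-2.3,8.5,0,0,0],[0,-2.45,8.95,0,0,0],[0,-2.45,8.95,0,0,0],[0,-2.45,8.95,0,0,0]]]'

```text
time_s: 14.25
position: [0.6326, 0.07, 0.1759]
tool_rot: [[-0.002, 0.51, 0.86], [0.0, 0.86, -0.51], [-1.0, -0.001, -0.002]]
ft_force: [-0.4, 1.1, -0.7]
grip_width: 0.0445
```

```bash
python3 - <<'E'
from h import *
o=sensors.observe(); p=o['position'];print(o['time_s'],p,o['ft_force'],o['tool_rot'].round(3)[:2].tolist(),to_tool(np.array([.635,.0697,p[2]])-p))
E
```

```text
14.25 [0.63261455 0.07003095 0.17593928] [-0.3872358   1.09964276 -0.68997576] [[-0.002, 0.51, 0.86], [0.0, 0.86, -0.51]] [-0.00018458  0.03732119  0.08880838]
```

>>> arm_command --plan '[[[0.3,0.04,0.08,0,0,0],[0.7,0.04,0.08,0,0,0],[1,0.04,0.08,0,0,0],[1.2,0.04,0.08,0,0,0],[1.4,0.04,0.08,0,0,0],[1.5,0.04,0.08,0,0,0],[1.5,0.04,0.08,0,0,0]]]'

```text
time_s: 14.95
position: [0.6351, 0.0694, 0.1385]
tool_rot: [[-0.002, 0.511, 0.86], [0.001, 0.86, -0.511], [-1.0, -0.0, -0.002]]
ft_force: [-2.4, 2.4, -2.4]
grip_width: 0.0444
```

```bash
python3 - <<'E'
from h import *
o=sensors.observe(); print(o['position'],o['ft_force'],o['wrist_torque'],o['tool_rot'].T.round(3)[1:,:].tolist(),o['tool_rot'].T@o['ft_force'])
E
```

```text
[0.63514895 0.06944207 0.13848235] [-2.44923555  2.40943864 -2.42819148] [ 0.58088804  0.55917239 -0.03630281] [[0.511, 0.86, -0.0], [0.86, -0.511, -0.002]] [ 2.43544823  0.82122054 -3.33083352]
```

>>> arm_command --plan '[[[0.2,0.01,-0.03,0,0,0],[0.4,0.01,-0.04,0,0,0],[0.6,0.01,-0.04,0,0,0],[0.8,0.01,-0.04,0,0,0],[1,0.01,-0.04,0,0,0],[1,0.01,-0.04,0,0,0]]]'

```text
time_s: 15.55
position: [0.6346, 0.0699, 0.113]
tool_rot: [[-0.002, 0.511, 0.86], [0.0, 0.86, -0.511], [-1.0, -0.001, -0.002]]
ft_force: [-2.9, 4.1, -3.9]
grip_width: 0.0444
```

>>> arm_command --plan '[[[0.07,0,0,0,0,0],[0.14,0,0,0,0,0],[0.2,0,0,0,0,0],[0.26,0,0,0,0,0]]]'

```text
time_s: 15.95
position: [0.6348, 0.0699, 0.1078]
tool_rot: [[-0.0, 0.511, 0.86], [0.0, 0.86, -0.511], [-1.0, 0.0, -0.001]]
ft_force: [-5.1, 3.0, 3.7]
grip_width: 0.0448
```

>>> arm_command --plan '[[[0,0,0,0,0,0],[0,0,0,0,0,0],[0,0,0,0,0,0],[0,0,0,0,0,0]]]' --jaw 0.2

```text
time_s: 16.35
position: [0.6354, 0.0694, 0.1078]
tool_rot: [[0.001, 0.511, 0.86], [-0.0, 0.86, -0.511], [-1.0, 0.0, 0.001]]
ft_force: [-1.3, -0.2, -0.4]
grip_width: 0.0684
```

>>> arm_command --plan '[[[-0.4,0,0,0,0,0],[-0.8,0,0,0,0,0],[-1.2,0,0,0,0,0],[-1.4,0,0,0,0,0],[-1.4,0,0,0,0,0]]]'

```text
time_s: 16.85
position: [0.6354, 0.0697, 0.1438]
tool_rot: [[0.002, 0.511, 0.86], [-0.0, 0.86, -0.511], [-1.0, 0.001, 0.002]]
ft_force: [-1.0, -0.2, -0.4]
grip_width: 0.0683
```

>>> arm_command --plan '[[[0,0,0,0,0,0],[0,0,0,0,0,0],[0,0,0,0,0,0],[0,0,0,0,0,0],[0,0,0,0,0,0]]]' --jaw 0.6

```text
time_s: 17.35
position: [0.635, 0.0697, 0.1424]
tool_rot: [[-0.0, 0.511, 0.86], [0.0, 0.86, -0.511], [-1.0, -0.0, -0.0]]
ft_force: [-0.0, -0.9, 0.3]
grip_width: 0.0343
```

```bash
python3 - <<'E'
from h import *
o=sensors.observe(); p=o['position'];print(o['time_s'],p,o['ft_force'],o['grip_width'])
s=grab('scene','s11'); d=grab('wrist','w11'); im=d['img']; hsv=cv2.cvtColor(im,cv2.COLOR_RGB2HSV)
u=proj(d,[[.635,.0697,.087],[.635,.0697,.114]]); print(u)
for dx in (-60,-50,-40,-30,-20,0,20,30,40,50,60): 
    x,y=int(u[0,0]+dx),int(u[0,1]); print(dx,[im[y+k,x].tolist() for k in(-40,0)])
E
```

```text
17.35 [0.63501059 0.06972989 0.14239599] [-0.00395609 -0.91376672  0.32761529] 0.034265998928317054
[[283.76744885 244.35743937]
 [284.33590662 267.33674974]]
-60 [[68, 47, 18], [150, 105, 34]]
-50 [[70, 48, 16], [136, 95, 33]]
-40 [[153, 105, 35], [110, 104, 97]]
-30 [[55, 54, 50], [127, 120, 111]]
-20 [[61, 58, 55], [55, 52, 49]]
0 [[79, 76, 70], [61, 58, 54]]
20 [[56, 54, 50], [93, 88, 83]]
30 [[90, 61, 21], [119, 113, 105]]
40 [[84, 59, 21], [112, 106, 99]]
50 [[132, 92, 31], [131, 91, 31]]
60 [[147, 143, 140], [72, 70, 70]]
```

>>> arm_command --plan '[[[0.4,0,0,0,0,0],[0.7,0,0,0,0,0],[0.9,0,0,0,0,0],[1,0,0,0,0,0],[1.05,0,0,0,0,0],[1.1,0,0,0,0,0]]]' --jaw 0.64

```text
time_s: 18.05
position: [0.6352, 0.0697, 0.1151]
tool_rot: [[0.0, 0.511, 0.86], [-0.0, 0.86, -0.511], [-1.0, 0.0, 0.0]]
ft_force: [0.1, -0.1, 0.3]
grip_width: 0.0309
```

>>> arm_command --plan '[[[0.07,0,0,0,0,0],[0.14,0,0,0,0,0],[0.21,0,0,0,0,0],[0.28,0,0,0,0,0]]]'

```text
time_s: 18.45
position: [0.6353, 0.0697, 0.1088]
tool_rot: [[0.001, 0.511, 0.86], [-0.0, 0.86, -0.511], [-1.0, 0.001, 0.001]]
ft_force: [-1.0, 0.4, 7.0]
grip_width: 0.0304
```

>>> arm_command --plan '[[[0.07,0,0,0,0,0],[0.14,0,0,0,0,0],[0.21,0,0,0,0,0],[0.28,0,0,0,0,0]]]'

```text
time_s: 18.85
position: [0.6351, 0.0697, 0.101]
tool_rot: [[0.0, 0.511, 0.86], [0.0, 0.86, -0.511], [-1.0, 0.0, 0.0]]
ft_force: [-1.3, -0.1, 2.8]
grip_width: 0.031
```

>>> arm_command --plan '[[[0.08,0,0,0,0,0],[0.16,0,0,0,0,0],[0.24,0,0,0,0,0],[0.3,0,0,0,0,0]]]'

```text
time_s: 19.25
position: [0.635, 0.0697, 0.0933]
tool_rot: [[-0.0, 0.511, 0.86], [-0.0, 0.86, -0.511], [-1.0, -0.0, -0.0]]
ft_force: [-0.6, 1.6, 2.0]
grip_width: 0.0309
```

>>> arm_command --plan '[[[0.06,0,0,0,0,0],[0.12,0,0,0,0,0],[0.18,0,0,0,0,0],[0.18,0,0,0,0,0]]]'

```text
time_s: 19.65
position: [0.6351, 0.0697, 0.0904]
tool_rot: [[0.001, 0.511, 0.86], [-0.0, 0.86, -0.511], [-1.0, 0.0, 0.001]]
ft_force: [-4.3, 0.3, 12.8]
grip_width: 0.0305
```

>>> arm_command --plan '[[[0.04,0,0,0,0,0],[0.08,0,0,0,0,0],[0.08,0,0,0,0,0]]]'

```text
time_s: 19.95
position: [0.6352, 0.0697, 0.0903]
tool_rot: [[0.002, 0.511, 0.86], [-0.001, 0.86, -0.511], [-1.0, 0.001, 0.002]]
ft_force: [-9.4, 0.1, 25.6]
grip_width: 0.0308
```

The push stopped hard at TCP 0.0903 with 25 N, which puts the tips (25 mm ahead) at about 66 mm, the expected home height. I'll rise, turn about 84° and press once more to check that it is even.

>>> arm_command --plan '[[[-0.4,0,0,0,0,0],[-1.2,0,0,0,0,0],[-2.2,0,0,0,0,0],[-2.4,0,0,0,0,0],[-2.4,0,0,0,0,0]]]'

```text
time_s: 20.45
position: [0.6352, 0.0697, 0.1472]
tool_rot: [[0.001, 0.511, 0.86], [-0.0, 0.86, -0.511], [-1.0, 0.0, 0.001]]
ft_force: [-0.3, 0.3, -2.0]
grip_width: 0.0303
```

>>> arm_command --plan '[[[0,0,0,-1.4,0,0],[0,0,0,-2.8,0,0],[0,0,0,-4.2,0,0],[0,0,0,-5.6,0,0],[0,0,0,-7,0,0],[0,0,0,-8.4,0,0],[0,0,0,-9.8,0,0],[0,0,0,-11.2,0,0],[0,0,0,-12.6,0,0],[0,0,0,-14,0,0]]]'

```text
time_s: 21.45
position: [0.6345, 0.0697, 0.1451]
tool_rot: [[-0.003, -0.805, 0.593], [0.0, 0.593, 0.805], [-1.0, 0.002, -0.002]]
ft_force: [-0.3, -0.7, 0.1]
grip_width: 0.0308
```

>>> arm_command --plan '[[[0,0,0,0,0,0],[0.6,0,0,0,0,0],[1.2,0,0,0,0,0],[1.7,0,0,0,0,0],[2,0,0,0,0,0],[2,0,0,0,0,0]]]'

```text
time_s: 22.05
position: [0.6345, 0.0697, 0.0957]
tool_rot: [[-0.002, -0.801, 0.599], [0.0, 0.599, 0.801], [-1.0, 0.002, -0.001]]
ft_force: [-0.3, -0.3, -0.3]
grip_width: 0.0312
```

>>> arm_command --plan '[[[0.08,0,0,0,0,0],[0.16,0,0,0,0,0],[0.22,0,0,0,0,0],[0.26,0,0,0,0,0],[0.26,0,0,0,0,0]]]'

```text
time_s: 22.55
position: [0.6351, 0.0697, 0.0907]
tool_rot: [[0.0, -0.801, 0.598], [-0.0, 0.598, 0.801], [-1.0, -0.0, 0.0]]
ft_force: [-0.2, 0.7, -0.3]
grip_width: 0.0312
```

```bash
python3 -c "
from h import *
o=sensors.observe();print(o['position'],o['ft_force'],o['wrist_torque'])"
```

```text
[0.63508586 0.06968605 0.09068323] [-0.18951951  0.65793776 -0.26254559] [0.05209472 0.02220307 0.00461393]
```

>>> arm_command --plan '[[[0.03,0,0,0,0,0],[0.06,0,0,0,0,0],[0.09,0,0,0,0,0],[0.09,0,0,0,0,0]]]'

```text
time_s: 22.95
position: [0.6352, 0.0697, 0.0904]
tool_rot: [[0.002, -0.802, 0.598], [-0.0, 0.598, 0.802], [-1.0, -0.001, 0.001]]
ft_force: [-4.7, 0.1, 13.9]
grip_width: 0.0308
```

It stops at the same height (0.0904) in the crossed direction, so the collar is level. Retreating for a last numeric check.

>>> arm_command --plan '[[[-0.5,0,0,0,0,0],[-1.5,0,0,0,0,0],[-3,0,0,0,0,0],[-4.5,0,0,0,0,0],[-5.5,0,0,0,0,0],[-5.5,0,0,0,0,0]]]'

```text
time_s: 23.55
position: [0.6362, 0.0697, 0.2305]
tool_rot: [[0.008, -0.802, 0.598], [-0.001, 0.598, 0.802], [-1.0, -0.007, 0.004]]
ft_force: [-0.4, 0.5, 0.2]
grip_width: 0.0304
```

>>> arm_command --plan '[[[0,0,-1.2,0,0,0],[0,0,-2.6,0,0,0],[0,0,-4,0,0,0],[0,0,-5.4,0,0,0],[0,0,-6,0,0,0],[0,0,-6,0,0,0]]]' --jaw 0

```text
time_s: 24.15
position: [0.5447, -0.0516, 0.2257]
tool_rot: [[-0.001, -0.8, 0.6], [0.0, 0.6, 0.8], [-1.0, 0.001, -0.0]]
ft_force: [-0.1, 0.1, 0.1]
grip_width: 0.0853
```

```bash
python3 - <<'E'
from h import *
o=sensors.observe(); print(o['time_s'],o['position'],o['ft_force'])
s=grab('scene','s12'); im=s['img']; hsv=cv2.cvtColor(im,cv2.COLOR_RGB2HSV)
A=np.array([.635,.0697,0])
u=proj(s,[A+[0,0,.066]])[0]; print('exp collar top px',u)
# label classes along the viewing plane (world x) through axis: pixel classes for expected heights
for k in range(-26,30,1):
    x,y=int(round(u[0])),int(round(u[1]))+k; print(y,'g' if hsv[y,x-9,1]>150 else 's','g' if hsv[y,x+9,1]>150 else 's',hsv[y,x-9].tolist(),end=' | ')
c=lambda p:proj(s,[A+p])[0].round(1).tolist()
print('\nhome: collar near/far edges',c([.024,0,.066]),c([-.024,0,.066]),'rim near/far',c([.031,0,.064]),c([-.031,0,.064]),'+20mm stuck',c([.024,0,.087]),c([-.024,0,.087]))
for y in (-2,0,2,4): 
    r=hsv[int(u[1])+y]; xs=[x for x in range(int(u[0])-20,int(u[0])+21) if r[x,1]<110]; print(y,xs[:1],xs[-1:])
E
```

```text
24.15 [ 0.54471917 -0.05156593  0.22568967] [-0.08154396  0.05463373  0.07174818]
exp collar top px [288.63639199 261.71224911]
236 s s [18, 123, 122] | 237 s s [18, 126, 121] | 238 s s [18, 121, 122] | 239 s s [18, 119, 122] | 240 s s [18, 122, 123] | 241 s s [19, 117, 124] | 242 s s [20, 117, 122] | 243 s s [19, 122, 121] | 244 s s [18, 119, 111] | 245 s s [24, 19, 67] | 246 s s [20, 12, 65] | 247 s s [20, 12, 65] | 248 s s [30, 12, 63] | 249 s s [18, 114, 87] | 250 g s [18, 171, 94] | 251 g s [18, 177, 108] | 252 g s [18, 161, 46] | 253 s g [19, 97, 50] | 254 s g [26, 22, 94] | 255 s g [23, 21, 98] | 256 s s [23, 21, 97] | 257 s s [23, 23, 100] | 258 s s [26, 20, 101] | 259 s s [25, 15, 99] | 260 s s [21, 18, 101] | 261 s s [26, 18, 100] | 262 s s [23, 21, 99] | 263 s s [20, 22, 71] | 264 s s [17, 25, 71] | 265 s s [21, 25, 70] | 266 s s [23, 29, 71] | 267 s s [21, 24, 73] | 268 s s [23, 21, 97] | 269 s s [23, 21, 98] | 270 s s [20, 23, 99] | 271 s s [26, 19, 93] | 272 s g [21, 26, 68] | 273 s g [24, 38, 34] | 274 s g [24, 41, 31] | 275 s g [18, 135, 64] | 276 g s [18, 179, 107] | 277 g g [18, 177, 82] | 278 g g [18, 159, 37] | 279 g g [18, 165, 37] | 280 g g [19, 177, 36] | 281 g g [17, 168, 50] | 282 g g [17, 175, 51] | 283 g g [18, 175, 118] | 284 g g [18, 175, 83] | 285 g s [18, 176, 74] | 286 g s [17, 154, 43] | 287 s s [19, 144, 39] | 288 s s [13, 123, 29] | 289 s s [25, 77, 20] | 290 s s [17, 89, 20] | 291 s s [20, 28, 27] | 
home: collar near/far edges [287.0, 273.5] [290.2, 250.2] rim near/far [286.6, 277.5] [290.6, 247.4] +20mm stuck [287.1, 268.5] [290.3, 244.9]
-2 [275] [308]
0 [275] [308]
2 [275] [308]
4 [275] [308]
```

```bash
python3 -c "
from rig import workorder
print(workorder.close_job())"
```

```text
the job is handed in; nothing more can be done
None
```

The cutter is loaded on the arbor over its two dogs, and the collar is pressed past the catches to the bottom of the recess. I handed the job in at about 24 s of robot time. I touched no other pieces.

- **Cutter:** I lowered it over the post and turned it until it dropped. It stopped with its underside at about 30 mm. Further turning met rising torque (0.27 N m) with no change in height, so the dogs are engaged. The wrist and scene pictures after release showed it level.
- **Collar:** It was set down on the catches and pressed home with part-open fingertips. The press stopped dead at about 66 mm top height under 25 N. A second press turned about 84° stopped at the same height, so it is level. In the last scene image the collar's middle is at row 262.5. The home position would be at 261.7 and a collar caught on the catches at about 257.
- **Less certain:** All 12 picture views were used before the collar went on. Its final state rests on forces, heights and pixel values, not on a viewed picture. The force past the catches read 2–3 N, below the stated 5 N drag, though the stop height was right. The camera estimates of the arbor axis disagreed by up to about 3 mm at first, and contact settled it.

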